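Unhook the scrap bin and dock it

TASK

Take the printer's empty scrap bin off its deep hook and seat it flat in the rimmed dock on the table. The hook's tip and the lip above it are thin printed plastic: feel your way up the tip and out through the gap between them without forcing either, keep the bin level throughout, and set it down gently. Leave the other things on the table where they are.

Things in the scene. Friction and masses are not known exactly. Their poses are not given: they have to be found in the camera images.
- bin: Grey plastic open bin, 110 mm (x) by 100 mm (y) by 70 mm high, walls 3 mm, 0.12 to 0.25 kg. Origin: centre of its underside; z up; +x is its back. A bridge handle spans it from side to side; at its back two short arms hold a steel bar. It starts hanging upright within 2 degrees on the hook by that bar, underside 30 mm above the table, axes along the hook's, origin 75 mm to -x of the hook's.
- bin_grip (a point): Middle of the bin's bridge handle, 12 mm to -x of the bin's origin, 126 mm above its underside. The crossbar runs along the bin's y, 100 mm long, 12 mm thick in x, 18 mm high: pinch it from above with the fingers closing along the bin's x. The hook's tip begins 77 mm towards +x of here: fingers opened to 60 mm stay well clear.
- bin_bar (a point): Middle of the bin's hanging bar: round steel, 8 mm diameter, 72 mm long along the bin's y, 75 mm to +x of the bin's origin (16 mm free between back wall and bar), 64 mm above the underside. The arms that hold it are 30 to 36 mm either side of its middle. Hanging, it leans lightly on the hook's tip, and the bin's back wall on a back rest below.
- hook: Hook stand fixed to the table. Origin: on the table under the resting bar; z up; the hook opens to its own -x. Two aluminium uprights, 185 mm high, 50 mm wide over both, near face 20 mm to +x of the origin, carry the hook: a floor, an upturned tip, a lip above the tip, and a roof, all 14 mm wide in y. Contact forces between bin and hook adding up to over 15 N break it (hanging at rest: 5 to 10 N).
- hook_floor (a point): Top of the hook's floor under the resting bar, 90 mm above the table, axes as the hook's. The black plastic tip stands in front of the bar, inner face 4.5 mm to -x of here, 6 mm thick. It is sprung: it yields to -x from about 3 N, then 1 mm per further 2 N, up to 10 mm. Its top is 16 to 50 mm above the floor, set differently each time and not measured.
- hook_post (a point): Point midway between the uprights' near faces, 70 mm above the hook's floor. A stiff black lip hangs in line above the tip from a roof fixed to the uprights; lip and roof are set together with the tip. The gap between tip top and lip is always 14 mm, the lip 22 mm high. So the bar, slid up behind the tip, leaves to -x only when lifted by the tip's height to 6 mm more.
- dock: White plastic tray fixed to the table, the bin's place. Origin: centre of its underside; z up. Inside 117 mm (x) by 107 mm (y), floor 6 mm thick, rim 6 mm wide, its top 16 mm above the table; a small tongue outside on its -x side. The bin fits with its x along the dock's x, either way round, 3.5 mm to spare each side. Over 25 N between bin and dock is too rough.
- connector: Bystander: white three-armed printed connector, 40 mm arms, 22 mm high; origin: centre of its underside.
- driver: Bystander: small screwdriver, 120 mm, lying; origin under its middle.
- mug: Bystander: glass mug, 72 mm wide, 100 mm high; origin: centre of its underside.
- phone: Bystander: black phone, 150 x 74 x 9 mm; origin: centre of its underside.
- spool: Bystander: small grey spool lying flat, 110 mm wide, 44 mm high; origin: centre of its underside.
- jar: Bystander: small clear jar with a black cap, 56 mm wide, 70 mm high; origin: centre of its underside.
- scraper: Bystander: print scraper, 200 mm, lying; origin under its middle.
There are look-alikes about, which are no part of the job. Leave any orange or pink look-alike of the bin alone.

How it is judged (in metres and radians):
On the way:
1. the bin is off the hook: its bar has come out over the tip, 30 mm or more to -x of the hook's origin and above the hook's floor, touching the hook nowhere (x of bin_bar in the frame of hook below -0.03 m and z of bin_bar in the frame of hook above 0.1 m and contact force between bin and hook below 0.1 N), for 0.1 s.
At the end, for the whole second after the job is handed in: The bin stands in the dock: its underside within 8 mm of the dock's underside height (that is, down on the dock's floor), its centre within 7 mm of the dock's, upright within 0.05 rad, at rest, released, and off the hook (z of bin in the frame of dock below 0.008 m and horizontal distance between bin and dock below 0.007 m and angle between bin's own z axis and vertical below 0.05 rad and linear speed of bin below 0.01 m/s and angular speed of bin below 0.1 rad/s and contact force between bin and hook below 0.1 N); the robot touches nothing.
It fails at once if contact forces adding up to more than 15 N between the bin and the hook (contact force between bin and hook above 15 N).
It fails at once if more than 25 N between the bin and the dock (contact force between bin and dock above 25 N).
It fails at once if the bin tilted by more than 0.07 rad (4 degrees) (angle between bin's own z axis and vertical above 0.07 rad).
It fails at once if a bystander moved by more than 30 mm (distance of any of connector, driver, mug, phone, spool, jar, scraper from where it was at the start of the episode above 0.03 m).
It also fails if it takes over 72 s, if anything falls off the work surface, if the arm or the gripper's body presses on something with over 40 N, if the wrist force passes 120 N, or if a joint passes its speed limit or range.

ROBOT

A 7-joint arm with a two-finger parallel gripper is mounted at the origin on the work surface. World frame = base frame: x ahead of the robot, y to its left, z up, the work surface at z = 0. Lengths are in m, angles in degrees, forces in N, time in s.
With the tool pointing down it reaches from about 0.4 to 0.9 m from the base axis. Payload 5.5 kg.
Tool frame: the origin (TCP) lies midway between the tips of the shut fingers; the grasp point (between the pads) lies 19 mm behind it; z points along the fingers, y is the line along which they close (so a half turn about z gives the same grasp; the last joint's range is limited). The gripper opens to 92 mm and grips with 3 to 60 N. Pads are 19 mm wide; open, the fingers measure 130 mm over their backs; the gripper's body (75 mm by 190 mm) begins 47 mm behind the grasp point.
Start: joints at [91.971, 28.699, -24.465, 88.831, 12.651, 65.22, -12.049], TCP at [0.147, -0.633, 0.227] pointing down, gripper open.
Joint ranges: [-164.97, 164.97], [-17.58, 116.51], [-87.97, 89.64], [11.32, 138.91], [-80.73, 260.73], [10.89, 115.49], [-147.41, 147.41]. Speed limits (degrees/s): [147.25, 147.25, 180, 180, 180, 180, 180].

INTERFACE

Orientations are given as a 3x3 rotation matrix whose columns are the frame's x, y, z axes.
In Python, from bench import manip gives the robot as it stands. Calls block until the motion is done:
- manip.move_ptp(position, orientation): joint-space move of the TCP to a pose.
- manip.move_linear(position, orientation=None, vel=0.15): straight line of the TCP; orientation=None keeps the orientation; vel is the mean speed in m/s.
- manip.move_j(angles): joint-space move.
- manip.grip(opening): opening from 0.0 (shut) to 1.0 (fully open); the grip force is fixed at half the most; returns when the fingers have stopped.
- manip.sleep(seconds).
- manip.ik(position, orientation): joint angles nearest the present ones, or None.
- manip.get_state(): the state.
- manip.grab_frame(name): name is "scene" or "top" or "wrist"; returns a dict with "pixels" (480x640x3 uint8, blue, green, red), "mtx" (3x3 intrinsics, pixels), "rvec" (rotation vector, rad) and "tvec" (3), from world to camera coordinates, as OpenCV has them. Camera axes: x right, y down, z forward; pixel columns grow to the right and rows downward; lengths in m; the calibration is good to about 2 mm. A picture is of the moment at which its call begins. There is no depth.
A pose or a line that the arm cannot do raises manip.PlanningError and nothing moves.
- manip.job_done(): hands the job in; it is judged then, once.
The state is a dict: "clock": time; "joint_positions": joint angles; "dq": joint speeds; "tau": joint torques, N m; "tool_pos": TCP position; "eef_rot": TCP orientation; "wrist_force": force on the tool from outside, world axes, zero at the start; "wrist_torque": the same for the moment, N m; "grip_width": opening from 0.0 (shut) to 1.0 (fully open); "grasp_force": force on a finger pad.
Only numpy, scipy, OpenCV 4.12 (cv2) and the standard library are available. Lean on these libraries where they do the work, as an engineer would, in place of code of your own. Each camera call takes 0.05 s, during which the arm holds its last target. There are 200 camera calls.

## Working session

There is one attempt and no reset: what is moved stays moved. The work goes in short steps, each a Python script; the robot and the scene stay as the last script left them, time stands still between calls to the robot, and variables do not carry over. Pictures are saved under pics/ and viewed, at most 10 in all, crops included, and the job is handed in when it is done.

```bash
ls; mkdir -p pics; python3 - <<'E'
from bench import manip
import cv2
for n in("scene","top"):
    f=manip.grab_frame(n); cv2.imwrite(f"pics/{n}0.png",f["pixels"])
    R=cv2.Rodrigues(f["rvec"])[0]; print(n,f["mtx"].tolist(),(-R.T@f["tvec"].reshape(3)).round(3),R.round(3).tolist())
s=manip.get_state();print(s)
E
```

```text
pics
scene [[467.8653983523519, 0.0, 317.1960652566192], [0.0, 467.8653983523519, 237.25003476846788], [0.0, 0.0, 1.0]] [ 0.91  -0.781  0.676] [[0.885, 0.465, -0.007], [0.25, -0.488, -0.836], [-0.392, 0.739, -0.548]]
top [[438.7782856151084, 0.0, 318.2857034058526], [0.0, 438.7782856151084, 228.43521704808666], [0.0, 0.0, 1.0]] [ 0.396 -0.02   1.087] [[0.007, -1.0, -0.003], [-0.992, -0.007, -0.123], [0.123, 0.004, -0.992]]
{'clock': 0.1, 'joint_positions': array([ 91.97006436,  28.75070173, -24.45503499,  88.88264726,
        12.6503399 ,  65.22029164, -12.05015252]), 'dq': array([ 0.01513102, -0.11081805, -0.04230259, -0.15498988, -0.03540704,
        0.04942443, -0.00329278]), 'tau': array([-1.04743606e-02, -5.67869103e+01, -5.83786368e+00, -2.79919446e+01,
       -6.89536077e-02,  2.41392874e-02,  3.53161784e-05]), 'tool_pos': array([ 0.14727009, -0.63246747,  0.22577903]), 'eef_rot': array([[ 9.73928644e-01,  2.26854361e-01, -3.09115217e-04],
       [ 2.26854553e-01, -9.73927118e-01,  1.72621146e-03],
       [ 9.05429034e-05, -1.75133098e-03, -9.99998462e-01]]), 'wrist_force': array([-0.01520682,  1.11565825,  0.36943451]), 'wrist_torque': array([ 0.00635504, -0.05586416, -0.00904013]), 'grasp_force': 0.0, 'grip_width': 0.9977357932337816}
```

View pics/scene0.png

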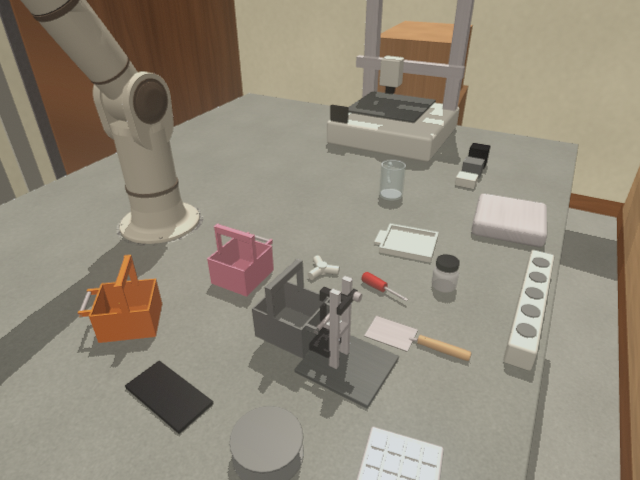

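View pics/top0.png

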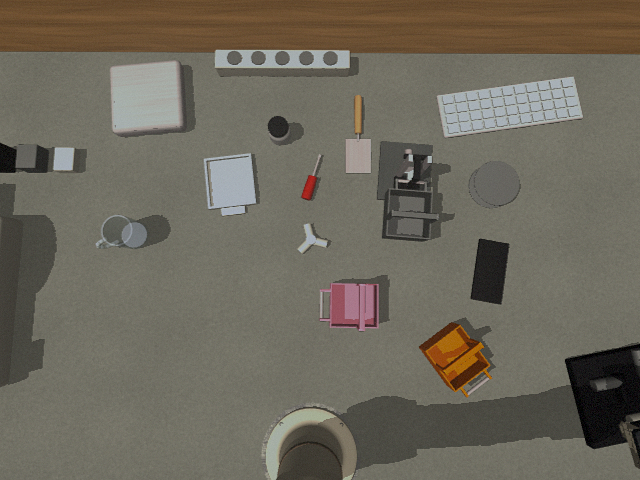

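The top view shows the grey bin at about (410,212), with the hook behind it towards +x at (410,165). The dock is at (231,182) with its tongue facing the robot at (232,210). The pink bin at (353,305) and the orange one at (455,357) are look-alikes. I'll zoom in on the bin and the dock.

```bash
python3 - <<'E'
import cv2,numpy as np
f=cv2.imread("pics/top0.png")
a=f[133:253,370:450];b=f[133:253,191:271]
im=np.hstack([cv2.resize(x,None,fx=5,fy=5,interpolation=cv2.INTER_CUBIC) for x in(a,b)])
im=cv2.convertScaleAbs(im,alpha=1.2)
cv2.imwrite("pics/crop1.png",im)
E
```

```text
(no output)
```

View pics/crop1.png

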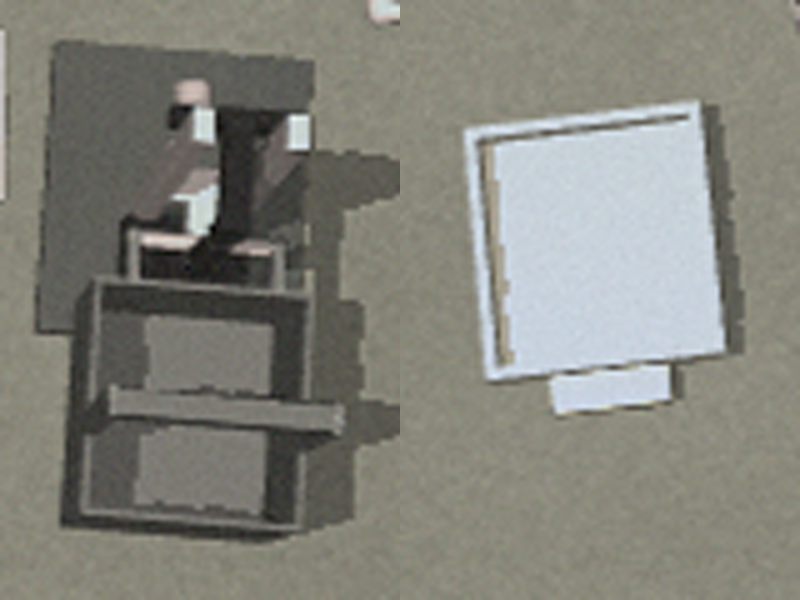

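```bash
cat > h.py <<'E'
import numpy as np,cv2
from bench import manip
def ray(f,uv,z):
    K=f["mtx"];R=cv2.Rodrigues(f["rvec"])[0];t=np.array(f["tvec"]).reshape(3)
    c=-R.T@t;d=R.T@np.linalg.inv(K)@np.array([uv[0],uv[1],1.]);return c+d*(z-c[2])/d[2]
def proj(f,P):return cv2.projectPoints(np.array(P,float),f["rvec"],f["tvec"],f["mtx"],None)[0].reshape(-1,2)
def fit(model,pts):
    "2D rigid fit model->pts: yaw, t, resid"
    m=np.array(model);p=np.array(pts)[:,:2];a=m-m.mean(0);b=p-p.mean(0)
    th=np.arctan2((a[:,0]*b[:,1]-a[:,1]*b[:,0]).sum(),(a*b).sum())
    R=np.array([[np.cos(th),-np.sin(th)],[np.sin(th),np.cos(th)]]);t=p.mean(0)-R@m.mean(0)
    return th,t,(m@R.T+t-p)
E
python3 - <<'E'
from h import *
f=manip.grab_frame("top")
def go(px,ox,z,model):
    P=[ray(f,(u/5+ox-.4,v/5+133-.4),z) for u,v in px]
    th,t,r=fit(model,P);print(np.degrees(th).round(2),t.round(4),(r*1000).round(1).tolist())
q=lambda x,y:[(x,y),(x,-y),(-x,-y),(-x,y)]
go([(93,278),(313,290),(300,530),(82,515)],370,.100,q(.055,.05))
go([(110,385),(345,405),(342,432),(108,415)],370,.165,[(x-.012,y) for x,y in q(.006,.05)])
go([(64,128),(299,100),(323,352),(88,380)],191,.016,q(.0645,.0595))
E
```

```text
-3.57 [ 0.555  -0.2219] [[0.6, -0.1], [-0.7, 0.7], [-0.0, -1.1], [0.1, 0.5]]
-4.21 [ 0.5536 -0.2218] [[-0.4, 0.3], [0.1, 0.2], [-0.2, -0.5], [0.5, 0.1]]
7.24 [0.648  0.2074] [[-0.1, 0.2], [-0.3, -0.1], [0.3, -1.1], [0.1, 1.0]]
```

Two independent fits put the bin origin at (0.5545, -0.222), yaw about -3.8°. The dock is at (0.648, 0.207), yaw 7.2°. The residuals are about 1 mm. Next I'll estimate the tip height from the scene view.

```bash
python3 - <<'E'
from h import *
f=manip.grab_frame("scene");im=f["pixels"]
b=np.array([.5545,-.2219]);th=np.radians(-3.8);R=np.array([[np.cos(th),-np.sin(th)],[np.sin(th),np.cos(th)]])
H=lambda x,y,z:np.r_[b+R@[.075+x,y],z]
x0,y0=290,255;S=6
c=cv2.resize(im[y0:y0+100,x0:x0+110],None,fx=S,fy=S,interpolation=cv2.INTER_CUBIC);c=cv2.convertScaleAbs(c,alpha=1.5,beta=20)
for z in range(90,180,10):
    for y in(-.007,.007):
        p=proj(f,[H(-.0045,y,z/1000)])[0];q=((p-[x0,y0]+.4)*S).astype(int)
        cv2.circle(c,tuple(map(int,q)),2,(0,0,255) if y<0 else (0,255,0),-1)
        if y<0: print(z,q)
cv2.imwrite("pics/sc1.png",c)
E
```

```text
90 [182 404]
100 [182 379]
110 [182 353]
120 [182 328]
130 [182 302]
140 [182 276]
150 [182 249]
160 [182 222]
170 [181 195]
```

View pics/sc1.png

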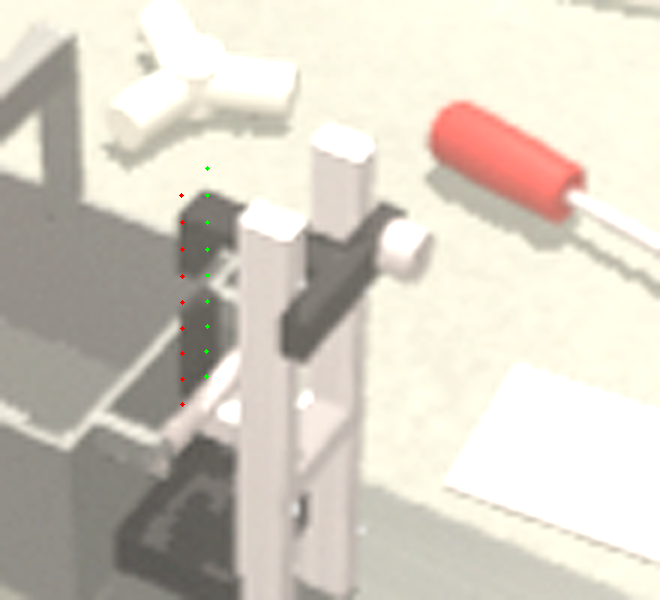

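The scene crop shows the black lip at rows 215–278 and the tip below it starting at row ~300, both at column ~182. That puts the lip bottom near z = 139 mm and the tip height at roughly 35 mm. I'll refine this from the pixel values, then move above the bin for a wrist look.

```bash
python3 - <<'E'
from h import *
im=cv2.imread("pics/scene0.png").mean(2).astype(int)
for r in range(284,322): print(r,(r-255)*6+2,im[r,318:328])
b=np.array([.5545,-.2219]);th=np.radians(-3.8);c,s=np.cos(th),np.sin(th)
g=b+np.array([c,s])*-.012
Rt=np.array([[s,c,0],[-c,s,0],[0,0,-1.]])  # tool y = bin +x
R2=Rt@np.diag([-1,-1,1])
for R in(Rt,R2):print(manip.ik(np.r_[g,.25],R), np.linalg.det(R))
q=manip.get_state()["joint_positions"];print(q)
E
```

```text
284 176 [150 150 150 149 150 151 151 151 150 150]
285 182 [148 150 150 149 149 149 149 152 151 152]
286 188 [147 148 149 149 147 135 127 140 143 149]
287 194 [150 149 149 147 127  78  67  71  97 128]
288 200 [149 148 145 125  78  66  67  68  68  73]
289 206 [147 146 124  77  67  67  66  67  66  67]
290 212 [148 132  77  65  68  67  66  67  68  67]
291 218 [145 111  56  61  64  65  66  66  67  66]
292 224 [143 109  53  53  55  59  62  65  66  67]
293 230 [130 102  53  53  53  54  55  58  62  65]
294 236 [95 85 53 54 54 53 53 54 54 56]
295 242 [81 70 52 53 52 53 52 54 56 57]
296 248 [80 69 53 53 53 52 53 53 69 86]
297 254 [ 81  69  52  53  51  52  52  57  87 118]
298 260 [ 81  69  52  53  52  53  53  68  86 100]
299 266 [ 80  68  52  53  52  52  65  80  91 117]
300 272 [ 82  74  60  58  55  64  80  88 109 126]
301 278 [ 83  83  82  74  70  78  89 111 132 121]
302 284 [ 82  83  83  83  84  79  91 124 131 112]
303 290 [ 84  83  82  82  78  68  70  91 121 139]
304 296 [ 83  83  82  77  66  62  65  61  88 128]
305 302 [83 82 77 66 57 57 62 53 66 85]
306 308 [83 78 66 58 52 51 51 52 67 83]

[... 425 characters left out ...]
68 [ 74  70  53  50  50  48  51  87 154 194]
317 374 [ 74  68  52  50  49  49  67 140 193 191]
318 380 [ 73  68  52  49  49  63 103 160 191 171]
319 386 [ 74  69  51  49  63 103 139 163 174 150]
320 392 [ 74  70  56  55  96 133 155 180 154 127]
321 398 [ 73  72  70  85 120 139 152 157 131 119]Traceback (most recent call last):
  File "<stdin>", line 8, in <module>
  File "scipy/spatial/transform/_rotation.pyx", line 1143, in scipy.spatial.transform._rotation.Rotation.from_matrix
ValueError: Non-positive determinant (left-handed or null coordinate frame) in rotation matrix 0: [[-0.0662739   0.99780147  0.        ]
 [-0.99780147 -0.0662739   0.        ]
 [ 0.          0.         -1.        ]].
```

```bash
cat >> h.py <<'E'
B=np.array([.5545,-.2219]);th=np.radians(-3.8)
def rot2(a):return np.array([[np.cos(a),-np.sin(a)],[np.sin(a),np.cos(a)]])
def tool(a):
    c,s=np.cos(a),np.sin(a);return np.array([[-s,c,0],[c,s,0],[0,0,-1.]])
H=lambda x,y,z:np.r_[B+rot2(th)@[.075+x,y],z]
G=B+rot2(th)@[-.012,0]
E
python3 - <<'E'
from h import *
f=manip.grab_frame("scene");im=f["pixels"].mean(2).astype(int)
pr=lambda *a:proj(f,[H(*a)])[0].round(2)
print("up corner",pr(.02,-.025,.185),"far +y up corner",pr(.02,.025,.185))
for z in(.12,.125,.13,.135,.14,.145,.15):print(z,pr(-.0105,-.007,z))
for r in range(286,300): print(r,im[r,326:344])
for R in(tool(th),tool(th)@np.diag([-1,-1,1])):print(manip.ik(np.r_[G,.25],R))
E
```

```text
up corner [327.03 290.99] far +y up corner [341.93 274.8 ]
0.12 [317.11 308.15]
0.125 [317.09 306.  ]
0.13 [317.08 303.84]
0.135 [317.06 301.66]
0.14 [317.04 299.47]
0.145 [317.02 297.27]
0.15 [317.   295.05]
286 [143 149 152 150 149 148 149 150 151 153 151 149 148 147 147 143 132 131]
287 [ 98 128 144 149 150 149 149 151 151 151 151 149 148 148 149 145 132 130]
288 [ 68  72  97 125 137 146 162 170 160 149 151 150 147 148 149 144 133 130]
289 [ 67  67  68  67  82 142 196 207 189 166 163 153 148 148 150 147 134 129]
290 [ 67  68  67  79 126 182 210 209 209 207 194 177 169 161 153 146 134 130]
291 [ 68  67  68 102 169 206 211 211 210 210 210 210 207 193 167 141 134 130]
292 [ 67  66  67  99 151 180 199 204 209 211 213 210 208 200 168 114 130 130]
293 [ 62  66  65  95 130 128 135 163 193 202 208 210 204 172 104  91 107 118]
294 [ 55  54  57  92 131 130 129 128 130 150 180 196 179 113 103  63  59  60]
295 [ 56  58  54  90 131 128 130 129 128 129 130 125 119 113 102  69  67  62]
296 [ 68  86  75  95 131 129 130 129 128 128 131 126 119 114 104  69  70  69]
297 [ 87 118 114 117 130 129 130 129 130 128 130 126 119 114 104  68  69  70]
298 [ 86  99 127 136 131 129 130 129 129 129 130 127 117 114 105  68  69  68]
299 [ 92 117 131 122 131 128 130 129 129 130 130 126 117 115 102  60  66  68]
[ 62.38933443  29.94947381 -58.57994685  96.21645902  27.08189415
  69.35658545  -6.44463453]
[ -19.01608936   25.81002491   51.42504206   98.92723116  -21.88882351
   65.92750257 -145.04871882]
```

```bash
python3 - <<'E'
from h import *
manip.move_ptp(np.r_[G,.25],tool(th));manip.grip(.65)
s=manip.get_state();print(s["clock"],s["tool_pos"],s["wrist_force"],s["grip_width"])
f=manip.grab_frame("wrist");c=f["pixels"].copy()
R=cv2.Rodrigues(f["rvec"])[0];print((-R.T@f["tvec"].reshape(3)).round(3),R.round(2).tolist())
P=[np.r_[B+rot2(th)@[-.012+x,y],.165] for x,y in((.006,.05),(.006,-.05),(-.006,-.05),(-.006,.05))]
P+=[np.r_[B+rot2(th)@[x,y],.1] for x,y in((.055,.05),(.055,-.05),(-.055,-.05),(-.055,.05))]
for p in proj(f,P):print(p.round(1));cv2.circle(c,tuple(int(round(v)) for v in p),3,(0,0,255),-1)
cv2.imwrite("pics/w1raw.png",f["pixels"]);cv2.imwrite("pics/w1.png",c)
E
```

```text
3.0167 [ 0.54254818 -0.22104815  0.2500134 ] [-0.40931419  1.10706836 -0.34427767] 0.6478502600447441
[ 0.547 -0.147  0.409] [[1.0, -0.07, -0.0], [-0.06, -0.96, 0.27], [-0.02, -0.27, -0.96]]
[338.1 170.9]
[336.9 330.6]
[317.9 330.6]
[317.  170.9]
[420.9 161.9]
[413.  292.2]
[272.2 292.1]
[267.3 161.9]
```

View pics/w1.png

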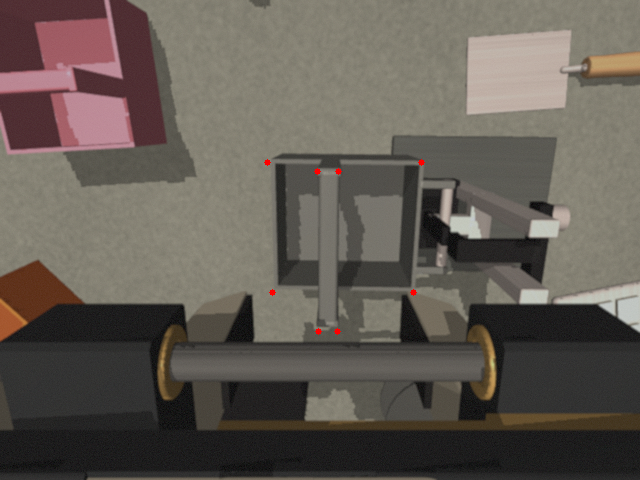

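The wrist view matches the prediction. The crossbar spans cols 318–338 against a predicted 317–338, so the grip x is good to about 1 mm. I'll descend and centre by touch before gripping.

```bash
cat >> h.py <<'E'
ex=np.r_[rot2(th)@[1,0],0];ey=np.r_[rot2(th)@[0,1],0];ez=np.array([0,0,1.])
def F(n=4):
    a=[]
    for _ in range(n):
        manip.sleep(.01);a.append(manip.get_state()["wrist_force"])
    f=np.mean(a,0);return np.array([f@ex,f@ey,f[2]])
def T():return manip.get_state()["tool_pos"].copy()
E
python3 - <<'E'
from h import *
manip.move_linear(np.r_[G,.137],vel=.08);manip.sleep(.2)
f0=F(10);print("F0",f0.round(2),[F().round(2).tolist() for _ in range(3)])
manip.grip(.22);print("w",manip.get_state()["grip_width"],F().round(2))
p0=np.r_[G,.137];hit={}
for sgn in(-1,1):
    for i in range(1,16):
        d=sgn*i*.0005
        manip.move_linear(p0+ex*d,vel=.02);f=F(3)-f0
        if abs(f[0])>.8:hit[sgn]=d;break
    print(sgn,i,d,f.round(2),((T()-p0)@ex*1000).round(2))
    manip.move_linear(p0,vel=.03)
print(hit,manip.get_state()["clock"])
E
```

```text
F0 [0.15 0.11 0.03] [[0.03, -0.28, -0.01], [-0.04, 0.15, -0.5], [-0.17, -0.05, -0.52]]
w 0.21675829305241393 [-0.64 -0.1  -0.01]
-1 7 -0.0035 [ 1.27 -0.08 -1.33] -3.22
1 11 0.0055 [-2.17  0.36  0.8 ] 5.16
{-1: -0.0035, 1: 0.0055} 11.4083
```

```bash
python3 - <<'E'
from h import *
p=np.r_[G,.137]+ex*.0009
manip.move_linear(p,vel=.02);f0=F(12)
manip.grip(0.0);manip.sleep(.2)
s=manip.get_state();print(s["grip_width"]*92,s["grasp_force"],s["clock"],f0.round(2),(F(12)-f0).round(2),s["wrist_torque"].round(2))
np.save("f0.npy",f0)
for d in(.0005,.001,.002,.003):
    manip.move_linear(p+ez*d,vel=.01);print(d,(F(8)-f0).round(2),manip.get_state()["wrist_torque"].round(2),((T()-p)*1000).round(2))
E
```

```text
12.100963818636355 29.98672127723694 12.275 [ 0.05  0.12 -0.1 ] [ 0.87 -0.63  0.54] [-0.21 -0.46 -0.03]
0.0005 [ 3.54 -0.76 -2.32] [-0.28 -0.9  -0.03] [ 0.33 -0.06  0.45]
0.001 [ 3.9  -1.14 -3.67] [-0.37 -0.95 -0.1 ] [0.02 0.01 0.87]
0.002 [ 4.12 -0.8  -3.69] [-0.25 -1.01 -0.05] [0.04 0.18 2.02]
0.003 [ 3.77 -0.34 -3.56] [-0.12 -0.94 -0.1 ] [0.02 0.14 3.06]
```

```bash
python3 - <<'E'
from h import *
f0=np.load("f0.npy");p=np.r_[G,.137]+ex*.0009+ez*.003
for k in range(1,9):
    x=k*.0003;manip.move_linear(p+ex*x,vel=.01);f=F(6)-f0
    print(x,f.round(2),manip.get_state()["wrist_torque"].round(2))
    if f[0]<.6:break
np.save("p.npy",p+ex*x);print(manip.get_state()["clock"])
E
```

```text
0.0003 [ 3.21  0.02 -3.07] [-0.16 -0.88  0.  ]
0.0006 [ 3.14 -0.37 -2.83] [-0.09 -0.77 -0.  ]
0.0009 [ 1.61 -0.02 -1.55] [-0.   -0.51  0.02]
0.0012 [ 0.3   0.04 -1.15] [-0.01 -0.25  0.02]
14.8417
```

```bash
python3 - <<'E'
from h import *
f0=np.load("f0.npy");p=np.load("p.npy")+ex*.0004
z0=p[2]-.003
while p[2]-z0<.0375:
    p[2]=min(p[2]+.0025,z0+.038)
    manip.move_linear(p,vel=.02);f=F(4)-f0
    print(round((p[2]-z0)*1000,1),f.round(2))
    if np.abs(f-[0,0,-1.2]).max()>4:print("STOP");break
    if abs(f[0])>1.2:p=p+ex*.0004*np.sign(f[0]);manip.move_linear(p,vel=.01);print(" adj",(F()-f0).round(2))
np.save("p.npy",p);print(manip.get_state()["clock"])
E
```

```text
5.5 [-0.15 -0.07 -1.56]
8.0 [-0.38 -0.39 -1.17]
10.5 [-1.21 -0.29 -0.87]
 adj [-0.38 -0.17 -1.51]
13.0 [-0.77  0.25 -1.26]
15.5 [-0.21 -0.04 -1.37]
18.0 [-0.55  0.   -1.44]
20.5 [-0.64 -0.22 -1.76]
23.0 [ 0.16 -0.03 -1.28]
25.5 [-0.15 -0.13 -1.53]
28.0 [-0.34 -0.65 -1.47]
30.5 [-0.48  0.18 -1.32]
33.0 [-0.2  -0.21 -1.33]
35.5 [ 0.45  0.36 -1.85]
38.0 [ 0.46  0.52 -1.05]
19.4417
```

Free of contact at a 38 mm lift. Now I'll feel outwards towards -x in small guarded steps.

```bash
python3 - <<'E'
from h import *
f0=np.load("f0.npy");p=np.load("p.npy");ok=True
for k in range(1,25):
    d=k*.0005 if k<=12 else .006+(k-12)*.0015
    manip.move_linear(p-ex*d,vel=.015);f=F(3)-f0
    print(round(d*1000,1),f.round(2))
    if np.abs(f-[0,0,-1.3]).max()>2.2:
        ok=False;manip.move_linear(p,vel=.02);print("blocked, back",(F()-f0).round(2));break
if ok:np.save("p.npy",p-ex*d)
print(manip.get_state()["clock"])
E
```

```text
0.5 [ 0.14  0.69 -1.46]
1.0 [ 0.4   0.16 -0.76]
1.5 [ 0.55 -0.64 -1.12]
2.0 [ 0.01 -0.33 -0.99]
2.5 [-0.32 -0.01 -1.46]
3.0 [ 0.7  -0.13 -1.05]
3.5 [ 0.05  0.2  -1.18]
4.0 [ 0.38 -0.24 -2.02]
4.5 [-0.01 -0.18 -1.37]
5.0 [-0.06  0.01 -0.9 ]
5.5 [ 0.15 -0.02 -1.4 ]
6.0 [ 0.23 -0.32 -1.51]
7.5 [ 0.24 -0.27 -0.73]
9.0 [ 0.29 -0.47 -1.35]
10.5 [ 0.38 -0.08 -1.47]
12.0 [-0.29 -0.13 -1.3 ]
13.5 [ 0.13  0.02 -1.  ]
15.0 [ 0.32  0.03 -1.21]
16.5 [ 0.3   0.01 -1.49]
18.0 [ 0.04 -0.75 -1.79]
19.5 [ 0.01 -0.11 -0.85]
21.0 [ 0.26 -0.12 -1.11]
22.5 [-0.63 -0.46 -0.98]
24.0 [-0.15 -0.06 -1.57]
26.0417
```

```bash
cat >> h.py <<'E'
D=np.array([.648,.2074]);td=np.radians(7.24)
GD=D+rot2(td)@[-.012,0]
dx=np.r_[rot2(td)@[1,0],0];dy=np.r_[rot2(td)@[0,1],0]
E
python3 - <<'E'
from h import *
p=np.load("p.npy")
p=p-ex*.03;manip.move_linear(p,vel=.08);manip.sleep(.25)
p[2]=.225;manip.move_linear(p,vel=.1)
manip.move_linear(np.r_[GD,.225],tool(td),vel=.12)
manip.move_linear(np.r_[GD,.107+.030],vel=.08);manip.sleep(.2)
f=manip.grab_frame("wrist");c=f["pixels"].copy();cv2.imwrite("pics/w2raw.png",c)
q=lambda x,y:[(x,y),(x,-y),(-x,-y),(-x,y)]
for col,z,m in(((0,0,255),.100,q(.055,.05)),((0,255,0),.016,q(.0645,.0595)),((255,0,0),.016,q(.0585,.0535)),((0,255,255),.165,[(x-.012,y) for x,y in q(.006,.05)])):
    for x,y in m:
        v=proj(f,[np.r_[D+rot2(td)@[x,y],z]])[0];print(z,x,y,v.round(1));cv2.circle(c,tuple(int(round(a)) for a in v),2,col,-1)
cv2.imwrite("pics/w2.png",c);s=manip.get_state();print(s["clock"],s["tool_pos"],np.r_[GD,.137],s["grip_width"]*92)
E
```

```text
0.1 0.055 0.05 [472.4 181.5]
0.1 0.055 -0.05 [454.4 372.6]
0.1 -0.055 -0.05 [245.1 372.6]
0.1 -0.055 0.05 [233.8 181.5]
0.016 0.0645 0.0595 [445.3 150.6]
0.016 0.0645 -0.0595 [432.6 319.3]
0.016 -0.0645 -0.0595 [254.  319.4]
0.016 -0.0645 0.0595 [245.5 150.6]
0.016 0.0585 0.0535 [435.3 160.1]
0.016 0.0585 -0.0535 [424.8 311.7]
0.016 -0.0585 -0.0535 [262.  311.7]
0.016 -0.0585 0.0535 [255.2 160. ]
0.165 -0.006 0.05 [346.7 207.2]
0.165 -0.006 -0.05 [343.2 468.5]
0.165 -0.018000000000000002 -0.05 [311.4 468.5]
0.165 -0.018000000000000002 0.05 [308.4 207.2]
32.85 [0.63627624 0.20593909 0.13739581] [0.63609568 0.20588769 0.137     ] 11.300376189818083
```

View pics/w2.png

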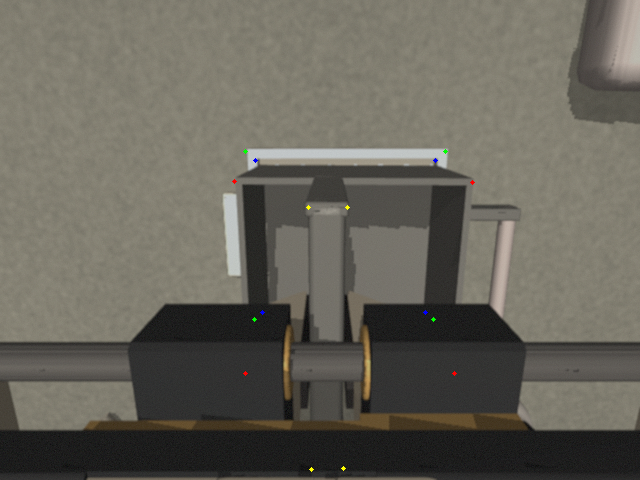

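The view shows the dock's rear rim corners at (247,150) and (447,150), 1–2 px from prediction. The bin is nearly aligned, with its rim's right corner on prediction and its left corner about 6 px inside. I'll zoom in to check.

```bash
python3 - <<'E'
import cv2
f=cv2.imread("pics/w2raw.png")[140:310,215:480]
cv2.imwrite("pics/w2c.png",cv2.convertScaleAbs(cv2.resize(f,None,fx=3,fy=3,interpolation=cv2.INTER_CUBIC),alpha=1.3,beta=10))
E
```

```text
(no output)
```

View pics/w2c.png

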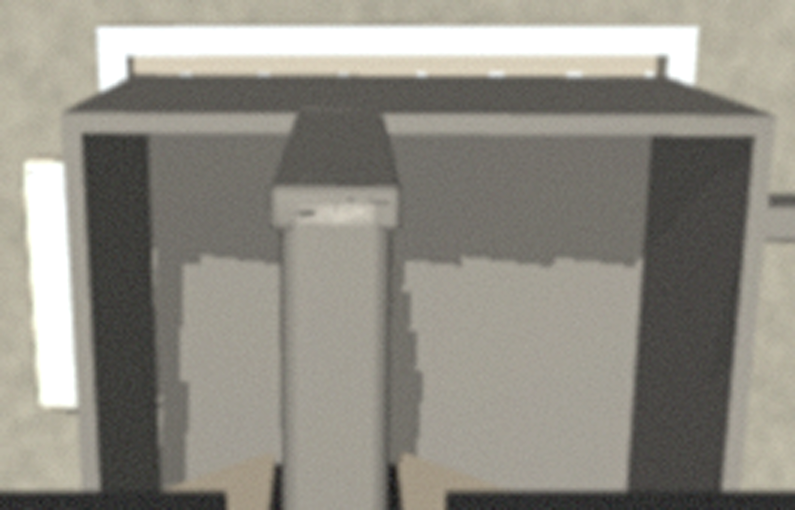

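Measured in the same image, the bin needs about +0.7 mm in the dock's x and about -0.4 mm in y. I'll apply that and lower it with a force guard.

```bash
python3 - <<'E'
from h import *
def FD(n=4):
    a=[]
    for _ in range(n):manip.sleep(.01);a.append(manip.get_state()["wrist_force"])
    f=np.mean(a,0);return np.array([f@dx,f@dy,f[2]])
p=np.r_[GD,.137]+dx*.0007-dy*.0004
manip.move_linear(p,vel=.03);manip.sleep(.1);f0=FD(10);print(f0.round(2))
for z in [.133,.130,.128,.126,.124,.122,.120,.118,.117,.116,.1155,.115,.1145,.114,.1135,.113,.1125,.112,.1115,.111]:
    p[2]=z;manip.move_linear(p,vel=.02);f=FD(3)-f0
    print(z,f.round(2),T()[2].round(4))
    if f[2]>1.5 or np.abs(f[:2]).max()>3:break
np.save("p2.npy",p);s=manip.get_state();print(s["clock"],s["wrist_torque"].round(2))
E
```

```text
[ 0.04  0.1  -1.33]
0.133 [-0.28  0.14  0.2 ] 0.1327
0.13 [ 0.42  0.09 -0.09] 0.1298
0.128 [-0.13 -0.19  0.03] 0.1279
0.126 [ 0.17 -0.05 -0.07] 0.1258
0.124 [-0.15 -0.47  0.08] 0.1239
0.122 [-0.26  0.03  0.  ] 0.1219
0.12 [ 0.33  0.17 -0.35] 0.1199
0.118 [ 0.21 -0.31 -0.13] 0.1179
0.117 [-0.39  0.12  0.19] 0.1169
0.116 [ 0.35 -0.06  0.33] 0.116
0.1155 [-0.27  0.13  0.1 ] 0.1155
0.115 [-0.25  0.22  0.88] 0.1151
0.1145 [ 0.63 -0.11  3.94] 0.115
37.0083 [-0.11 -0.07  0.02]
```

Contact came at the floor level, well below the rim-top height, so the bin is inside the dock. I'll release, retreat and verify.

```bash
python3 - <<'E'
from h import *
p=np.load("p2.npy")
manip.grip(.35);manip.sleep(.2);print(manip.get_state()["wrist_force"].round(2))
p[2]=.18;manip.move_linear(p,vel=.08)
p=p+dx*0-dy*.10;p[2]=.30;manip.move_linear(p,vel=.15);manip.sleep(.2)
p=p-dy*.15;manip.move_linear(p,vel=.2)
print(manip.get_state()["clock"])
f=manip.grab_frame("top");im=f["pixels"];g=manip.grab_frame("scene")["pixels"]
a=cv2.resize(im[133:233,191:271],None,fx=5,fy=5,interpolation=cv2.INTER_CUBIC)
b=cv2.resize(g[180:280,360:460],None,fx=4,fy=5,interpolation=cv2.INTER_CUBIC)
cv2.imwrite("pics/fin.png",np.hstack([a,b]))
E
```

```text
[-0.13  0.4  -0.55]
41.0417
```

View pics/fin.png

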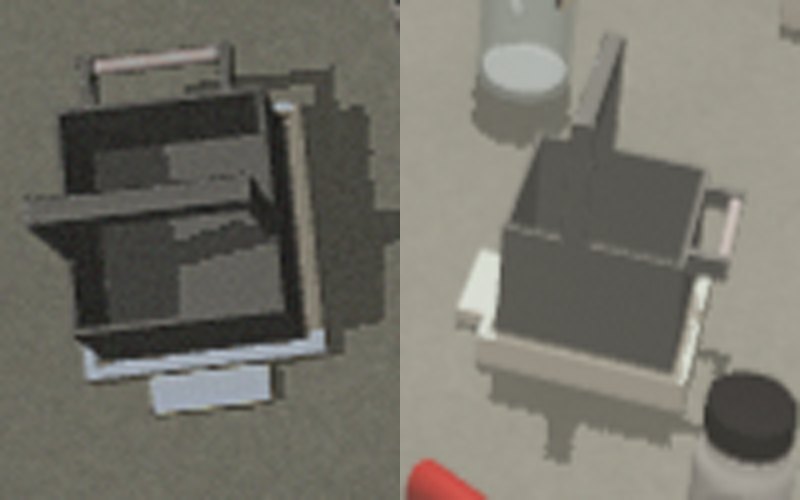

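The bin sits inside the dock rim, upright, with the handle released. I'll check the numbers from the rim corners in the left half, at (60,115), (268,92), (287,318) and (76,338).

```bash
python3 - <<'E'
from h import *
f=manip.grab_frame("top")
P=[ray(f,(u/5+191-.4,v/5+133-.4),.076) for u,v in((60,115),(268,92),(287,318),(76,338))]
a,t,r=fit([(.055,.05),(.055,-.05),(-.055,-.05),(-.055,.05)],P);print(np.degrees(a),t-D,(r*1000).round(1).tolist())
print(manip.job_done())
E
```

```text
6.321791871159302 [-0.00262157 -0.00262176] [[1.0, 0.6], [0.1, -0.4], [-0.1, -0.5], [-1.0, 0.3]]
the job is handed in; nothing more can be done
None
```

The bin is off the hook and standing in the dock, released; in the last picture its centre is about 4 mm from the dock's (limit 7 mm), no hook or dock contact read above about 6 N at the wrist, and the job was handed in at about 41 s, with the verdict not shown.

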